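# Load the turret of a wafer tool with carrier boxes, label up

## Task

Move the reference puck from the turret onto its green parking pad, and tip each standing yellow carrier box over against the near edge of the tipping bed so that it lies label up. Lay the boxes label up, one to a seat, centred on the front seat with the long side running left to right, clicking the turret round to bring an empty seat to the front for each; finish with every box clicked on past the front and an empty seat there. Leave the bottle and the round case alone.

Things in the scene. Friction and masses are not known exactly. Their poses are not given: they have to be found in the camera images.
- machine: loading port, fixed: round grey base (radius 175 mm) carrying the turret. Origin on the turret axis at table height; z up; -x is the open front (green tab). A hood (steel walls, grille of bars as roof, top 140 mm above the table) covers all beyond machine x = +20 mm, so only the front seat can be loaded. A black console 130 mm high adjoins it behind (x 210 to 310 mm)
- turret (a joint): the turret, a flat aluminium disc (radius 170 mm, top 45 mm above the table) turning freely either way about the machine's vertical axis, rad, positive counter-clockwise from above. It clicks into a detent every quarter turn (multiples of pi/2; it starts at 0) and is drawn into the nearest one when let go; about 2 to 3 N at a pin turns it over from one to the next
- load (a point): load position: the point 100 mm in front of the turret's axis (machine -x), at the height of the seats' tops (63 mm above the table); fixed to the machine
- bed: tipping bed, fixed: steel plate with a blue top, 10 mm high, 135 mm deep (bed x 0 to 135 mm), 330 mm wide (bed y -165 to 165 mm). Its straight near edge is the low stop. Origin at table height in the middle of that edge; bed x points over the plate, away from the robot; z up. A box stood with its unlabelled broad face against the edge and pushed high on its label tips over and lies on the plate label up
- pad: round green parking pad, fixed, radius 42 mm, 6 mm high; origin at the centre of its underside, on the table
- puck_knob (a point): reference puck, 0.2 kg, loose, starts on the seat at the load position: square aluminium foot 56 x 56 x 14 mm with an upright red round knob on its middle, 22 mm in diameter, 36 mm high. The point is in the knob, on the puck's vertical axis, 36 mm above the underside and 14 mm below the knob's top; z up, x and y square to the foot
- seat1 (a point): black rubber seat 1 on the turret, a narrow block 18 mm high, 40 mm radially (x) by 46 mm tangentially (y), 100 mm from the axis, at the load position (machine -x) when the turret reads 0. Point at the middle of its top (63 mm above the table); the axes turn with the turret. A box lies on it with its long side tangential, i.e. along this frame's y, overhanging both ends
- seat2 (a point): black rubber seat 2 on the turret, a narrow block 18 mm high, 40 mm radially (y) by 46 mm tangentially (x), 100 mm from the axis, at machine -y when the turret reads 0. Point at the middle of its top (63 mm above the table); the axes turn with the turret. A box lies on it with its long side tangential, i.e. along this frame's x, overhanging both ends
- seat3 (a point): black rubber seat 3 on the turret, a narrow block 18 mm high, 40 mm radially (x) by 46 mm tangentially (y), 100 mm from the axis, at machine +x, under the hood when the turret reads 0. Point at the middle of its top (63 mm above the table); the axes turn with the turret. A box lies on it with its long side tangential, i.e. along this frame's y, overhanging both ends
- seat4 (a point): black rubber seat 4 on the turret, a narrow block 18 mm high, 40 mm radially (y) by 46 mm tangentially (x), 100 mm from the axis, at machine +y when the turret reads 0. Point at the middle of its top (63 mm above the table); the axes turn with the turret. A box lies on it with its long side tangential, i.e. along this frame's x, overhanging both ends
- pin1 (a point): upright brass pin 1 for turning the turret by hand, 12 mm in diameter, 45 mm high (top 90 mm above the table), 140 mm from the axis, a further eighth turn counter-clockwise from seat 1. Point at the middle of its top end; axes turn with the turret
- pin2 (a point): upright brass pin 2 for turning the turret by hand, 12 mm in diameter, 45 mm high (top 90 mm above the table), 140 mm from the axis, a further eighth turn counter-clockwise from seat 2. Point at the middle of its top end; axes turn with the turret
- pin3 (a point): upright brass pin 3 for turning the turret by hand, 12 mm in diameter, 45 mm high (top 90 mm above the table), 140 mm from the axis, a further eighth turn counter-clockwise from seat 3. Point at the middle of its top end; axes turn with the turret
- pin4 (a point): upright brass pin 4 for turning the turret by hand, 12 mm in diameter, 45 mm high (top 90 mm above the table), 140 mm from the axis, a further eighth turn counter-clockwise from seat 4. Point at the middle of its top end; axes turn with the turret
- box1_mid (a point): yellow carrier box 1 (may be absent), 40 x 60 x 110 mm along its own x, y, z, 0.25 kg, loose; starts standing on end on the table in front of the tipping bed. White label on its -x face, which faces the robot's side; label up means its -x axis points up. Point at the box's centre
- box2_mid (a point): yellow carrier box 2 (may be absent), 40 x 60 x 110 mm along its own x, y, z, 0.25 kg, loose; starts standing on end on the table in front of the tipping bed. White label on its -x face, which faces the robot's side; label up means its -x axis points up. Point at the box's centre
- box3_mid (a point): yellow carrier box 3 (may be absent), 40 x 60 x 110 mm along its own x, y, z, 0.25 kg, loose; starts standing on end on the table in front of the tipping bed. White label on its -x face, which faces the robot's side; label up means its -x axis points up. Point at the box's centre
- solvent: bystander: white bottle 52 mm in diameter, 130 mm high; origin at the centre of its base
- coin_case: bystander: flat black round case, 80 mm in diameter, 14 mm high; origin at the centre of its base
Things that resemble listed ones, but are neither listed nor needed, are in the scene too. What is shaped like the part that bears box3_mid but orange, pink or red is not meant.

How it is judged (in metres and radians):
At the end, for the whole second after the job is handed in: Each box present lies label up (8 deg) on its own seat, centre within 20 mm, long side within 0.3 rad of tangential, and over 60 mm from the load position; turret at rest in a detent (0.1 rad); puck upright on the pad within 22 mm of its centre (((horizontal distance between box1_mid and seat1 below 0.02 m and z of box1_mid in the frame of seat1 between 0.014 and 0.026 m and angle between the z axis of box1_mid and the y axis of seat1, either way round below 0.3 rad) or (horizontal distance between box1_mid and seat2 below 0.02 m and z of box1_mid in the frame of seat2 between 0.014 and 0.026 m and angle between the z axis of box1_mid and the x axis of seat2, either way round below 0.3 rad) or (horizontal distance between box1_mid and seat3 below 0.02 m and z of box1_mid in the frame of seat3 between 0.014 and 0.026 m and angle between the z axis of box1_mid and the y axis of seat3, either way round below 0.3 rad) or (horizontal distance between box1_mid and seat4 below 0.02 m and z of box1_mid in the frame of seat4 between 0.014 and 0.026 m and angle between the z axis of box1_mid and the x axis of seat4, either way round below 0.3 rad)) and angle between each of box1_mid, box2_mid, box3_mid's own x axis and vertical above 3 rad and horizontal distance between each of box1_mid, box2_mid, box3_mid and load above 0.06 m and ((horizontal distance between box2_mid and seat1 below 0.02 m and z of box2_mid in the frame of seat1 between 0.014 and 0.026 m and angle between the z axis of box2_mid and the y axis of seat1, either way round below 0.3 rad) or (horizontal distance between box2_mid and seat2 below 0.02 m and z of box2_mid in the frame of seat2 between 0.014 and 0.026 m and angle between the z axis of box2_mid and the x axis of seat2, either way round below 0.3 rad) or (horizontal distance between box2_mid and seat3 below 0.02 m and z of box2_mid in the frame of seat3 between 0.014 and 0.026 m and angle between the z axis of box2_mid and the y axis of seat3, either way round below 0.3 rad) or (horizontal distance between box2_mid and seat4 below 0.02 m and z of box2_mid in the frame of seat4 between 0.014 and 0.026 m and angle between the z axis of box2_mid and the x axis of seat4, either way round below 0.3 rad)) and ((horizontal distance between box3_mid and seat1 below 0.02 m and z of box3_mid in the frame of seat1 between 0.014 and 0.026 m and angle between the z axis of box3_mid and the y axis of seat1, either way round below 0.3 rad) or (horizontal distance between box3_mid and seat2 below 0.02 m and z of box3_mid in the frame of seat2 between 0.014 and 0.026 m and angle between the z axis of box3_mid and the x axis of seat2, either way round below 0.3 rad) or (horizontal distance between box3_mid and seat3 below 0.02 m and z of box3_mid in the frame of seat3 between 0.014 and 0.026 m and angle between the z axis of box3_mid and the y axis of seat3, either way round below 0.3 rad) or (horizontal distance between box3_mid and seat4 below 0.02 m and z of box3_mid in the frame of seat4 between 0.014 and 0.026 m and angle between the z axis of box3_mid and the x axis of seat4, either way round below 0.3 rad)) and (angle between the x axis of seat1 and the x axis of machine, either way round below 0.1 rad or angle between the x axis of seat1 and the y axis of machine, either way round below 0.1 rad) and velocity of joint turret between -0.05 and 0.05 rad/s and horizontal distance between puck_knob and pad below 0.022 m and angle between puck_knob's own z axis and vertical below 0.1 rad and z of puck_knob in the frame of pad below 0.048 m); the robot touches nothing.
It fails at once if the bottle is moved more than 30 mm (distance of solvent from where it was at the start of the episode above 0.03 m).
It fails at once if the round case is moved more than 30 mm (distance of coin_case from where it was at the start of the episode above 0.03 m).
Of box1, box2, box3 only 2 to 3 are there at a start; the rules pass over those that are not, and their reading is None.
At some moment in a run one of puck may be knocked a few centimetres aside while the robot is not near it.
Once in a run the grip may slacken for a moment while it holds something.
It also fails if it takes over 210 s, if anything falls off the work surface, if the arm or the gripper's body presses on something with over 40 N, if the wrist force passes 120 N, or if a joint passes its speed limit or range.

## Robot

A 6-joint arm with a two-finger parallel gripper is mounted at the origin on the work surface. World frame = base frame: x ahead of the robot, y to its left, z up, the work surface at z = 0. Lengths are in mm, angles in rad, forces in N, time in s.
With the tool pointing down it reaches from about 275 to 725 mm from the base axis. Payload 5.6 kg.
Tool frame: the origin (TCP) lies midway between the tips of the shut fingers; the grasp point (between the pads) lies 19 mm behind it; z points along the fingers, y is the line along which they close (so a half turn about z gives the same grasp; the last joint's range is limited). The gripper opens to 85 mm and grips with 20 to 120 N. Pads are 22 mm wide; open, the fingers measure 114 mm over their backs; the gripper's body (76 mm by 85 mm) begins 54 mm behind the grasp point. The pads swing forward as they close: fully open they stand 13 mm farther back than shut.
Start: joints at [1.563, 0.255, 0.108, 0, -1.424, -0.285], TCP at [158.721, 526.593, 231.283] pointing down, gripper open.
Joint ranges: [-2.95, 2.95], [-1.21, 1.97], [-1.09, 1.5], [-2.87, 1.71], [-2.94, -0.07], [-3.05, 3.05]. Speed limits (rad/s): [2.57, 2.57, 3.14, 3.14, 3.14, 3.14].

## Interface

Orientations are given as a 3x3 rotation matrix whose columns are the frame's x, y, z axes.
In Python, from station import observe, viewer, job_done, nets gives the robot as it stands.
- The arm moves only by the tool drive_tool, never from a script. Its argument "steps" is a list of rows, each a list of 7 numbers: the turn, a rotation vector about the tool's x, y, z in degrees, then the shift along the tool's x, y, z in mm, then the opening in per cent of the stroke, from 0 (shut) to 100 (fully open). In form: [[ax, ay, az, x, y, z, grip], ...]. A call has 1 to 20 rows; each row is the pose to reach, as a shift and turn from the pose commanded when the call began, along the tool's axes at that moment; what a row does not reach only later rows make up. A row lasts 1/10 s, in which the tool goes at most 50 mm and 8.59 degrees, less where a joint would pass 70% of its speed; a pose out of reach is approached as far as the arm can. A call with a gripper value outside its range is refused whole. The fingers move at their own pace and stop on an object; "force" is the grip in N (left out, the last holds). Time passes only in rows, so rows that repeat a pose let the fingers close. It gives the time, the measured TCP pose, the force, the opening and the grip force at its end, in the units of the state.
- observe(): the state, without advancing time (a new reading comes with each control period).
- viewer.snapshot(name): name is "side" or "top"; returns (picture, depth): 420x560x3 uint8, red, green, blue; 420x560 float32, mm along the optical axis (not along the pixel's ray), 0 where there is no reading.
- viewer.camera_info(name): a dict with "camera_matrix" (3x3 intrinsics, pixels), "R" (3x3) and "t" (3): a world point X has camera coordinates R X + t. Camera axes: x right, y down, z forward; pixel columns grow to the right and rows downward; lengths in mm; the calibration is good to about 2 mm. A picture is of the moment at which its call begins. camera_info takes no time and is no camera call.
- job_done(): hands the job in; it is judged then, once.
Trained networks look in the newest picture that a camera, given by its name, has taken for a name from the list of things; names that differ only in an ending like _2 or _b are one class to them, and where a whole thing is asked for, a point or a joint stands for the part that bears it (a point fixed in the world has none). Each returns a list of dicts, best first, with "confidence" (0 to 1); they miss things now and then, are a little off and sometimes report something else, mostly with a low value. They report only what shows in the picture. A call takes as long as a camera call. They do not tell look-alikes from the thing itself.
- nets.spot_in(name, camera): "rect" ([left, top, right, bottom] in pixels, round what is visible of it).
The state is a dict: "t": time; "joint_positions": joint angles; "joint_velocities": joint speeds; "tau": joint torques, N m; "eef_pos": TCP position; "eef_rot": TCP orientation; "wrist_force": force on the tool from outside, world axes, zero at the start; "wrist_torque": the same for the moment, N m; "width": finger opening in mm; "grip_force": force on a finger pad.
Only numpy, scipy, OpenCV 4.12 (cv2) and the standard library are available. Lean on these libraries where they do the work, as an engineer would, in place of code of your own. Each camera call takes 0.05 s, during which the arm holds its last target. There are 200 camera calls.

## Working session

There is one attempt and no reset: what is moved stays moved. The work goes in short steps, Python scripts to look and compute and a tool call to move; the robot and the scene stay as the last step left them, time stands still between calls to the robot, and variables do not carry over. Pictures are saved under pics/ and viewed, at most 14 in all, crops included, and the job is handed in when it is done.

Besides the shell and the picture viewer there is one more tool, called after ">>>" in YAML: its name, and indented under it one key for each argument. drive_tool: Moves the arm, as the interface text tells. Its arguments: {"type":"object","properties":{"steps":{"type":"array"},"force":{"type":"number"}},"required":["steps"]}

```bash
mkdir -p pics
cat > h.py <<'E'
import numpy as np, cv2
from station import observe, viewer, job_done, nets
def snap(c,fn=None):
    p,d=viewer.snapshot(c)
    if fn: cv2.imwrite('pics/'+fn,p[:,:,::-1])
    return p,d
def cloud(c,d):
    i=viewer.camera_info(c);K=np.array(i['camera_matrix']);R=np.array(i['R']);t=np.array(i['t'])
    v,u=np.mgrid[:d.shape[0],:d.shape[1]]
    P=np.stack([(u-K[0,2])/K[0,0]*d,(v-K[1,2])/K[1,1]*d,d],-1)
    return (P-t)@R   # R^T (P-t)
def st():
    s=observe();print(round(s['t'],2),np.round(s['eef_pos'],1),np.round(s['eef_rot'],3).tolist(),'w',round(s['width'],1),'gf',round(s['grip_force'],1),'F',np.round(s['wrist_force'],1),'q',np.round(s['joint_positions'],2))
    return s
E
python3 - <<'E'
from h import *
st()
for c in ['top','side']:
    p,d=snap(c,c+'1.png');X=cloud(c,d)
    i=viewer.camera_info(c);print(c,np.round(-np.array(i['R']).T@i['t']))
    for n in ['machine','bed','pad','puck_knob','box1_mid','solvent','coin_case']:
        for r in nets.spot_in(n,c)[:5]:
            l,t,ri,b=map(int,r['rect']);m=X[(t+b)//2,(l+ri)//2]
            print(n,[l,t,ri,b],round(r['confidence'],2),np.round(m))
E
```

```text
0.0 [158.5 526.1 230.4] [[0.957, -0.289, -0.0], [-0.289, -0.957, -0.002], [0.0, 0.002, -1.0]] w 85.4 gf 0.0 F [-0.1  0.3 -0.3] q [ 1.56  0.26  0.11 -0.   -1.42 -0.28]
top [ 451.   -6. 1145.]
machine [58, 30, 245, 251] 0.72 [642. 262. 142.]
bed [309, 134, 447, 194] 0.77 [ 600. -249.   13.]
pad [261, 199, 296, 230] 0.64 [484.  -7.   8.]
pad [349, 91, 384, 122] 0.17 [ 741. -224.   15.]
puck_knob [145, 203, 174, 234] 0.79 [476. 254. 110.]
box1_mid [412, 206, 450, 222] 0.59 [ 475. -341.  113.]
solvent [259, 76, 280, 104] 0.84 [759.   9.  99.]
coin_case [353, 87, 385, 122] 0.82 [ 746. -231.   14.]
side [ 394. -956.  607.]
machine [244, 141, 423, 229] 0.87 [678. 250.  63.]
bed [308, 258, 397, 367] 0.56 [ 616. -281.   12.]
pad [261, 241, 278, 253] 0.47 [460. -12.   7.]
puck_knob [253, 167, 280, 191] 0.6 [467. 258.  83.]
box1_mid [271, 291, 301, 355] 0.93 [ 465. -386.   87.]
solvent [372, 199, 396, 248] 0.9 [759. -14.  72.]
solvent [283, 257, 307, 307] 0.61 [ 495. -266.   83.]
coin_case [383, 282, 420, 310] 0.57 [ 735. -240.   14.]
```

View pics/top1.png

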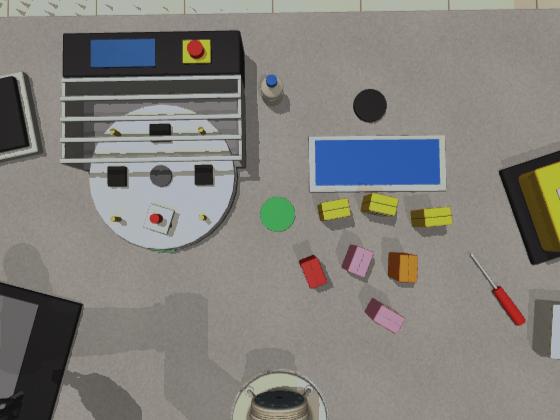

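View pics/side1.png

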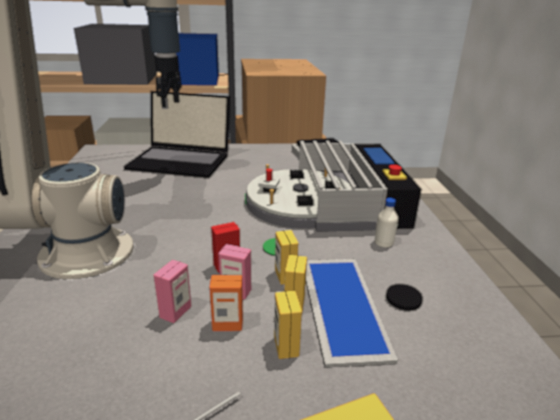

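The top view shows three yellow boxes, at (336,209), (380,205) and (433,217). The look-alikes are red (313,272), pink (360,262) and (385,315), and orange (403,267), and none of those is meant. The puck is at (157,218), the pad at (278,214) and the bed at (377,163).

```bash
cat > m.py <<'E'
from h import *
def rect(P):  # minAreaRect of xy points (mm)
    (c,s,a)=cv2.minAreaRect((P[:,:2]).astype(np.float32)); return np.round(c,1),np.round(s,1),round(a,1)
def blob(mask,X,n=20):
    k,L,S,C=cv2.connectedComponentsWithStats(mask.astype(np.uint8))
    return [(C[j].round(),S[j,4],X[L==j]) for j in range(1,k) if S[j,4]>=n]
def colors(p):
    return cv2.cvtColor(p,cv2.COLOR_RGB2HSV).transpose(2,0,1).astype(int)
E
python3 - <<'E'
from m import *
p,d=snap('top');X=cloud('top',d);H,S,V=colors(p);Z=X[...,2]
yel=(H>22)&(H<36)&(S>150)&(V>90)
print('yellow tops')
for c,n,P in blob(yel&(Z>100)&(X[...,1]<0)&(X[...,1]>-480),X): print(c,n,rect(P),P[:,2].mean().round(1))
print('pad',[(c,n,P.mean(0).round(1),rect(P)) for c,n,P in blob((H>50)&(H<75)&(S>150),X,100)])
for c,n,P in blob((H>105)&(H<125)&(S>180)&(Z<40),X,500): print('bedblue',c,n,rect(P),P[:,2].mean())
# turret disc
m=(abs(Z-45)<5)&(X[...,1]>50)&(X[...,1]<450)
P=X[m];print('disc',len(P),P.min(0),P.max(0))
black=(V<50)&(abs(Z-63)<7)&(X[...,1]>50)&(X[...,1]<450)
for c,n,P in blob(black,X): print('seat',c,n,rect(P),P.mean(0).round(1))
bg=(S>110)&(H>15)&(H<32)&(Z>50)&(Z<110)&(X[...,1]>50)&(X[...,1]<450)
for c,n,P in blob(bg,X,4): print('pin',c,n,P.mean(0).round(1),P[:,2].max())
red=((H<6)|(H>174))&(S>150)&(X[...,1]>50)&(Z>95)&(Z<125)
for c,n,P in blob(red,X,8): print('knob',c,n,P.mean(0).round(1),rect(P))
ft=(abs(Z-77)<4)&(X[...,1]>150)&(X[...,1]<350)&(X[...,0]<530)
for c,n,P in blob(ft,X,30): print('foot',c,n,rect(P),P.mean(0).round(1))
cv2.imwrite('pics/crop1.png',cv2.resize(p[120:260,60:460,::-1],None,fx=2,fy=2,interpolation=2))
E
```

```text
yellow tops
[383. 204.] 476 (array([ 490.1, -136.2]), array([ 51.3, 266.6]), 5.7) 119.9
[335. 209.] 473 (array([ 490.4, -132.7]), array([38.4, 59.5]), 9.7) 111.2
[437. 216.] 474 (array([ 456.8, -196.5]), array([ 38.3, 380.3]), 4.9) 115.9
pad []
bedblue [377. 162.] 5328 (array([ 606.7, -247.3]), array([298.2, 105.5]), 89.3) 11.885075684068896
disc 12404 [13.99529832 67.05627209 40.00039495] [877.79360795 449.83004614  49.99768552]
seat [160. 129.] 222 (array([682.4, 263.3]), array([44.8, 24.4]), 88.4) [682.5 263.3  63.3]
seat [203. 174.] 338 (array([575.6, 163.3]), array([39.1, 44.3]), 89.3) [576.  163.7  63.4]
seat [116. 176.] 339 (array([575.1, 363.1]), array([39.1, 42.1]), 88.9) [575.  362.6  63.5]
pin [201. 130.] 30 [673.4 164.2  84. ] 92.69117748004625
pin [115. 132.] 44 [673.  360.7  80.1] 94.58267148133915
pin [202. 217.] 19 [477.5 162.5  86.6] 94.7087927626616
pin [115. 219.] 40 [477.  359.9  80.5] 95.94849008216414
knob [155. 218.] 85 [476.  261.7 112.2] (array([476.1, 262.8]), array([17.7, 20.4]), 0.9)
foot [159. 219.] 485 (array([475.5, 263.4]), array([56.3, 55.9]), 72.1) [475.6 262.   77.5]
```

View pics/crop1.png

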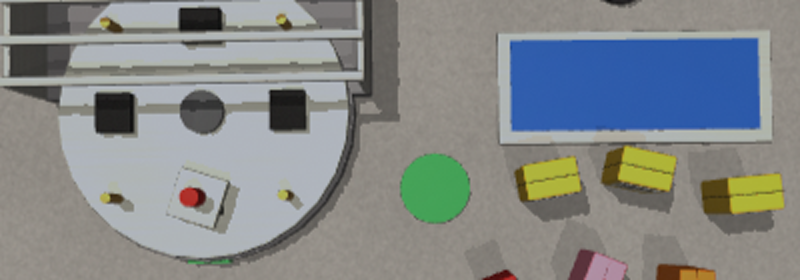

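The crop confirms the three yellow boxes with centre seams, and the puck on the front seat rotated about 18°. Next: refine the boxes, the pad and the bed edge.

```bash
cat > bx.py <<'E'
from m import *
def boxes(p,d,zlo=104,zhi=118,ymax=0,nmin=100):
    X=cloud('top',d);H,S,V=colors(p);Z=X[...,2]
    m=(H>20)&(H<38)&(S>130)&(V>60)&(Z>zlo)&(Z<zhi)&(X[...,1]<ymax)&(X[...,1]>-480)&(X[...,0]<720)
    out=[]
    for c,n,P in blob(m,X,nmin):
        md=np.median(P[:,:2],0);P=P[np.linalg.norm(P[:,:2]-md,axis=1)<75];out.append(P);print(c,n,rect(P),P.mean(0).round(1))
if __name__=='__main__':
    p,d=snap('top');boxes(p,d)
    X=cloud('top',d);H,S,V=colors(p);Z=X[...,2]
    for c,n,P in blob((H>50)&(H<80)&(S>80)&(X[...,1]<100)&(X[...,1]>-60),X,50): print('pad',c,n,P.mean(0).round(1),rect(P))
    m=(abs(Z-10)<5)&(V>150)&(S<40)
    for y in (-120,-180,-250,-310,-380):
        q=X[m&(abs(X[...,1]-y)<8)&(X[...,0]>510)&(X[...,0]<570)];print(y,q[:,0].min().round(1) if len(q) else None,q[:,0].max().round(1) if len(q) else 0)
E
python3 bx.py
```

```text
[383. 204.] 497 (array([ 499.4, -237.5]), array([60.4, 39.6]), 76.2) [ 499.3 -236.6  111.2]
[335. 209.] 487 (array([ 490.3, -132.4]), array([39.5, 59.1]), 10.0) [ 490.2 -132.3  111.1]
[437. 216.] 493 (array([ 470.1, -355.7]), array([39.4, 60.2]), 4.5) [ 470.  -354.5  111.3]
pad [277. 214.] 943 [484.5  -4.7  10.6] (array([483.9,  -4.4]), array([82.1, 82.1]), 87.8)
-120 537.0 549.4
-180 538.4 548.5
-250 537.3 550.0
-310 536.3 549.1
-380 535.2 547.7
```

>>> drive_tool:
  steps:
    - [0,0,-8,190,80,0,60]
    - [0,0,-16.8,379,160,0,60]
    - [0,0,-16.8,379,160,0,60]
    - [0,0,-16.8,379,160,0,60]
    - [0,0,-16.8,379,160,0,60]
    - [0,0,-16.8,379,160,0,60]
    - [0,0,-16.8,379,160,0,60]
    - [0,0,-16.8,379,160,0,60]
    - [0,0,-16.8,379,160,0,60]
    - [0,0,-16.8,379,160,40,60]
    - [0,0,-16.8,379,160,80,60]
    - [0,0,-16.8,379,160,110,60]
    - [0,0,-16.8,379,160,147,60]
    - [0,0,-16.8,379,160,147,60]
    - [0,0,-16.8,379,160,147,10]
    - [0,0,-16.8,379,160,147,10]
    - [0,0,-16.8,379,160,147,10]
    - [0,0,-16.8,379,160,147,10]
    - [0,0,-16.8,379,160,147,10]
    - [0,0,-16.8,379,160,147,10]
  force: 40

```text
t: 2.9
eef_pos: [476.8, 265.1, 86.8]
eef_rot: [[1.0, 0.001, 0.004], [0.001, -1.0, 0.003], [0.004, -0.003, -1.0]]
wrist_force: [-1.7, 1.0, 6.9]
width: 21.1
grip_force: 39.6
```

>>> drive_tool:
  steps:
    - [0,0,0,0,0,-30,10]
    - [0,0,0,0,0,-60,10]
    - [0,0,0,2,40,-60,10]
    - [0,0,0,4,90,-60,10]
    - [0,0,0,6,140,-60,10]
    - [0,0,0,8,190,-60,10]
    - [0,0,0,8,235,-60,10]
    - [0,0,0,8,267,-40,10]
    - [0,0,0,8,267,0,10]
    - [0,0,0,8,267,30,10]
    - [0,0,0,8,267,50,10]
    - [0,0,0,8,267,57,10]
    - [0,0,0,8,267,57,10]
    - [0,0,0,8,267,57,10]

```text
t: 4.3
eef_pos: [483.7, -2.9, 27.9]
eef_rot: [[1.0, 0.0, 0.001], [0.0, -1.0, 0.0], [0.001, -0.0, -1.0]]
wrist_force: [-1.4, 0.2, 0.5]
width: 20.7
grip_force: 42.6
```

```bash
python3 -c "
from m import *
st();p,d=snap('side','s2.png');snap('top','t2.png')
cv2.imwrite('pics/c2.png',cv2.resize(p[190:280,220:340,::-1],None,fx=4,fy=4))"
```

```text
4.3 [483.7  -2.9  27.9] [[1.0, 0.0, 0.001], [0.0, -1.0, 0.0], [0.001, -0.0, -1.0]] w 20.7 gf 42.6 F [-1.4  0.2  0.5] q [ 0.32  0.29 -0.4  -0.   -0.88  1.25]
```

View pics/c2.png

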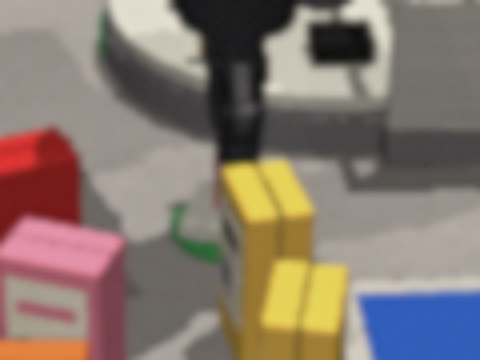

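Puck is held on the pad. I'll release it, then go over box A at (490,-132), yaw +10°, and grip it.

>>> drive_tool:
  steps:
    - [0,0,0,0,0,0,60]
    - [0,0,0,0,0,0,60]
    - [0,0,0,0,0,0,60]
    - [0,0,0,0,0,-40,60]
    - [0,0,0,0,0,-85,100]
    - [0,0,0,0,10,-115,100]
    - [0,0,-3,2,50,-115,100]
    - [0,0,-6,4,90,-115,100]
    - [0,0,-10,6,128,-115,100]
    - [0,0,-10,6,128,-115,100]
    - [0,0,-10,6,128,-80,100]
    - [0,0,-10,6,128,-50,100]
    - [0,0,-10,6,128,-34,100]
    - [0,0,-10,6,128,-34,60]
    - [0,0,-10,6,128,-34,60]
    - [0,0,-10,6,128,-34,60]
    - [0,0,-10,6,128,-34,60]
  force: 40

```text
t: 6.1
eef_pos: [490.1, -130.8, 62.2]
eef_rot: [[0.985, 0.174, 0.002], [0.174, -0.985, 0.0], [0.002, 0.0, -1.0]]
wrist_force: [-0.3, -0.3, -2.1]
width: 59.7
grip_force: 45.1
```

>>> drive_tool:
  steps:
    - [0,0,0,0,0,-4,60]
    - [0,0,5,9,2,-4,60]
    - [0,0,10,18,3,-4,60]
    - [0,0,10,24,4,-4,60]
    - [0,0,10,26,4.6,0,60]
    - [0,0,10,26,4.6,1,60]
    - [0,0,10,26,4.6,0,100]
    - [0,0,10,26,4.6,0,100]
    - [0,0,10,26,4.6,0,100]
    - [0,0,10,26,4.6,-35,100]
    - [0,0,10,26,4.6,-75,100]
    - [0,0,10,5,1,-75,40]
    - [0,0,10,-17,-3,-75,0]
    - [0,0,10,-17,-3,-75,0]
    - [0,0,10,-17,-3,-75,0]
    - [0,0,10,-17,-3,-75,0]

```text
t: 7.7
eef_pos: [472.8, -131.0, 136.2]
eef_rot: [[1.0, 0.001, 0.0], [0.001, -1.0, -0.0], [0.0, 0.0, -1.0]]
wrist_force: [0.7, -0.5, -0.1]
width: 11.9
grip_force: 0.0
```

```bash
python3 bx.py
```

```text
[437. 216.] 492 (array([ 470.1, -355.4]), array([39.3, 60.5]), 4.2) [ 470.  -354.4  111.3]
-120 None 0
-180 None 0
-250 None 0
-310 None 0
-380 535.3 547.9
```

>>> drive_tool:
  steps:
    - [0,0,0,0,0,20,0]
    - [0,0,0,0,0,37,0]
    - [0,0,0,10,0,37,0]
    - [0,0,0,18,0,37,0]
    - [0,0,0,26,0,37,0]
    - [0,0,0,34,0,37,0]
    - [0,0,0,42,0,37,0]
    - [0,0,0,50,0,37,0]
    - [0,0,0,58,0,37,0]
    - [0,0,0,66,0,37,0]
    - [0,0,0,74,0,37,0]
    - [0,0,0,82,0,37,0]
    - [0,0,0,82,0,37,0]
    - [0,0,0,50,0,-10,0]
    - [0,0,0,0,0,-15,0]
    - [0,0,0,-40,-50,-15,0]
    - [0,0,0,-70,-100,-15,0]
    - [0,0,0,-90,-140,-15,100]

```text
t: 9.55
eef_pos: [390.2, -7.9, 151.5]
eef_rot: [[1.0, -0.002, 0.001], [-0.002, -1.0, 0.0], [0.001, -0.001, -1.0]]
wrist_force: [1.5, 1.6, 0.1]
width: 13.4
grip_force: 0.0
```

```bash
cat > l.py <<'E'
from m import *
def lying(ymax=0,zlo=44,zhi=58,fn=None):
    p,d=snap('top',fn);X=cloud('top',d);H,S,V=colors(p);Z=X[...,2]
    m=(Z>zlo)&(Z<zhi)&(X[...,1]<ymax)&(X[...,1]>-480)&(X[...,0]>515)&(X[...,0]<760)
    for c,n,P in blob(m,X,200): print(c,n,rect(P),P.mean(0).round(1))
    return p,d
E
python3 -c "
from l import *
st();p,d=lying(fn='t3.png')
import bx;bx.boxes(p,d)"
```

```text
9.55 [390.2  -7.9 151.5] [[1.0, -0.002, 0.001], [-0.002, -1.0, 0.0], [0.001, -0.001, -1.0]] w 13.4 gf 0.0 F [1.5 1.6 0.1] q [ 0.39 -0.02 -0.42 -0.   -1.17  1.18]
[331. 177.] 1152 (array([ 566.9, -132.7]), array([ 58.9, 103.6]), 89.2) [ 566.8 -132.3   51.5]
[383. 204.] 494 (array([ 499.6, -237.4]), array([59.9, 40.1]), 77.0) [ 499.3 -236.8  111.1]
[437. 216.] 497 (array([ 469.9, -355.3]), array([39.5, 60.9]), 3.9) [ 470.  -354.4  111.2]
```

View pics/t3.png

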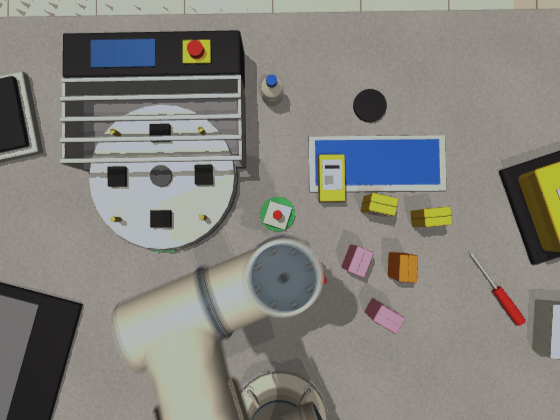

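Box A lies label up on the bed at about (332,178) px, and the puck stands on the pad at (278,215). Now I'll grip box A.

>>> drive_tool:
  steps:
    - [0,0,0,40,30,0,100]
    - [0,0,0,80,60,0,100]
    - [0,0,0,120,90,0,100]
    - [0,0,0,150,115,20,100]
    - [0,0,0,174,124,40,100]
    - [0,0,0,174,124,60,100]
    - [0,0,0,174,124,60,100]
    - [0,0,0,174,124,60,100]

```text
t: 10.4
eef_pos: [565.7, -132.4, 91.6]
eef_rot: [[1.0, 0.001, -0.001], [0.001, -1.0, -0.0], [-0.001, 0.0, -1.0]]
wrist_force: [0.8, -0.5, 1.0]
width: 85.5
grip_force: 0.0
```

>>> drive_tool:
  steps:
    - [0,0,0,-2,0,40,100]
    - [0,0,0,-2,0,65,100]
    - [0,0,0,-2,0,74,100]
    - [0,0,0,-2,0,74,60]
    - [0,0,0,-2,0,74,60]
    - [0,0,0,-2,0,74,60]
    - [0,0,0,-2,0,74,60]
    - [0,0,0,-2,0,50,60]
    - [0,0,0,-2,0,10,60]
    - [0,0,0,-2,0,-40,60]
    - [0,0,0,-2,0,-60,60]
    - [0,0,0,-2,0,-60,60]
  force: 60

```text
t: 11.6
eef_pos: [566.2, -132.6, 156.1]
eef_rot: [[1.0, 0.001, 0.009], [0.001, -1.0, -0.001], [0.009, 0.001, -1.0]]
wrist_force: [0.0, 0.7, -2.8]
width: 59.1
grip_force: 66.5
```

>>> drive_tool:
  steps:
    - [0,0,8,-10,-45,0,60]
    - [0,0,16,-20,-90,0,60]
    - [0,0,24,-30,-135,0,60]
    - [0,0,32,-40,-180,0,60]
    - [0,0,40,-50,-225,0,60]
    - [0,0,48,-60,-270,0,60]
    - [0,0,56,-70,-310,0,60]
    - [0,0,64,-80,-340,0,60]
    - [0,0,72,-88,-365,0,60]
    - [0,0,80,-90,-385,0,60]
    - [0,0,88,-90,-395,0,60]
    - [0,0,90,-90,-395,0,60]
    - [0,0,90,-90,-395,40,60]
    - [0,0,90,-90,-395,40,60]
    - [0,0,90,-90,-395,40,60]

```text
t: 13.1
eef_pos: [473.2, 261.9, 110.6]
eef_rot: [[0.001, -1.0, -0.002], [-1.0, -0.001, -0.003], [0.003, 0.002, -1.0]]
wrist_force: [1.2, -0.1, -1.3]
width: 59.0
grip_force: 66.3
```

```bash
python3 -c "
from m import *
st();p,d=snap('side','s4.png')
cv2.imwrite('pics/c4.png',cv2.resize(p[100:260,160:400,::-1],None,fx=3,fy=3))"
```

```text
13.1 [473.2 261.9 110.6] [[0.001, -1.0, -0.002], [-1.0, -0.001, -0.003], [0.003, 0.002, -1.0]] w 59.0 gf 66.3 F [ 1.2 -0.1 -1.3] q [ 0.8   0.31 -0.14  0.   -1.13 -0.79]
```

View pics/c4.png

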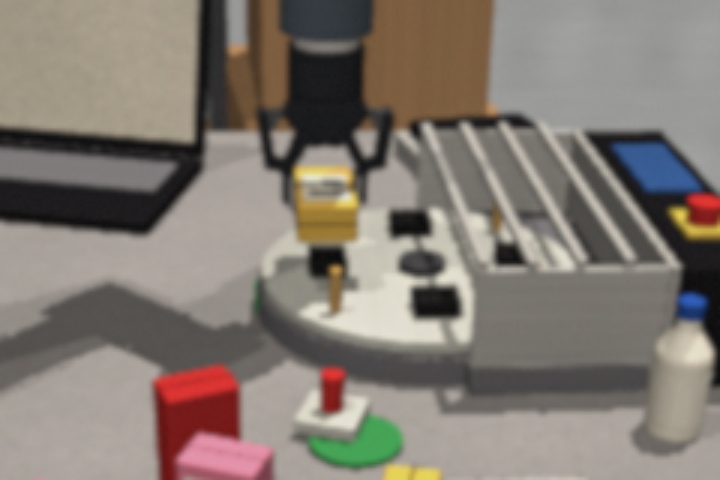

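>>> drive_tool:
  steps:
    - [0,0,0,-1,-2.5,20,60]
    - [0,0,0,-1,-2.5,35,60]
    - [0,0,0,-1,-2.5,39.5,60]
    - [0,0,0,-1,-2.5,40,60]
    - [0,0,0,-1,-2.5,39.5,75]
    - [0,0,0,-1,-2.5,39.5,100]
    - [0,0,0,-1,-2.5,39.5,100]
    - [0,0,0,-1,-2.5,39.5,100]
    - [0,0,0,-1,-2.5,10,100]
    - [0,0,0,-1,-2.5,-25,100]
    - [0,0,-8,-20,-3,-25,60]
    - [0,0,-16,-40,-3,-25,26]
    - [0,0,-24,-60,-3,-25,26]
    - [0,0,-32,-80,-3,-25,26]
    - [0,0,-40,-100,-3,-25,26]
    - [0,0,-45,-100,-3,-20,26]
    - [0,0,-45,-100,-3,-10,26]
    - [0,0,-45,-100,-3,-10,26]

```text
t: 14.95
eef_pos: [475.9, 361.8, 119.4]
eef_rot: [[0.705, -0.709, -0.003], [-0.709, -0.705, -0.002], [-0.0, 0.003, -1.0]]
wrist_force: [-0.2, -1.1, -0.2]
width: 22.2
grip_force: 0.0
```

```bash
cat > seat.py <<'E'
from m import *
st();p,d=snap('top');X=cloud('top',d);Z=X[...,2]
m=(Z>95)&(Z<112)&(X[...,1]>150)&(X[...,1]<400)&(X[...,0]>400)&(X[...,0]<720)
for c,n,P in blob(m,X,150): print('box on seat',c,n,rect(P),P.mean(0).round(1))
H,S,V=colors(p)
r=((H<6)|(H>174))&(S>150)&(abs(X[...,1]-20)<130)&(X[...,0]>420)&(X[...,0]<620)&(Z>30)&(Z<80)
for c,n,P in blob(r,X,8): print('knob',c,n,P.mean(0).round(1),P[:,2].max().round(1))
f=(abs(Z-22)<10)&(S<60)&(abs(X[...,1]-10)<60)&(X[...,0]>420)&(X[...,0]<560)
for c,n,P in blob(f,X,100): print('foot',c,n,rect(P),P.mean(0).round(1))
E
python3 seat.py
```

```text
14.95 [475.9 361.8 119.4] [[0.705, -0.709, -0.003], [-0.709, -0.705, -0.002], [-0.0, 0.003, -1.0]] w 22.2 gf 0.0 F [-0.2 -1.1 -0.2] q [ 0.91  0.41  0.03 -0.   -1.2  -0.13]
box on seat [157. 218.] 1376 (array([475.4, 260.8]), array([110.9,  59.7]), 89.2) [476.  260.3 103.8]
knob [266. 222.] 57 [465.3  21.6  57.2] 61.2
foot [266. 222.] 471 (array([465.1,  22. ]), array([55.7, 54.9]), 70.6) [464.8  21.6  20.9]
```

>>> drive_tool:
  steps:
    - [0,0,0,0,0,30,26]
    - [0,0,0,0,0,59,26]
    - [0,0,0,0,0,59,26]

```text
t: 15.3
eef_pos: [474.7, 360.3, 58.6]
eef_rot: [[0.706, -0.709, -0.006], [-0.709, -0.705, -0.005], [-0.0, 0.008, -1.0]]
wrist_force: [-0.1, -0.5, 0.2]
width: 22.2
grip_force: 0.0
```

>>> drive_tool:
  steps:
    - [0,0,-5,0.5,12.2,0,26]
    - [0,0,-10,2.1,24.3,0,26]
    - [0,0,-15,4.8,36.2,0,26]
    - [0,0,-20,8.4,47.9,0,26]
    - [0,0,-25,13.1,59.2,0,26]
    - [0,0,-30,18.8,70,0,26]
    - [0,0,-35,25.3,80.3,0,26]
    - [0,0,-40,32.8,90,0,26]
    - [0,0,-45,41,99,0,26]
    - [0,0,-50,50,107.2,0,26]
    - [0,0,-55,59.7,114.7,0,26]
    - [0,0,-60,70,121.2,0,26]
    - [0,0,-65,80.8,126.9,0,26]
    - [0,0,-70,92.1,131.6,0,26]
    - [0,0,-75,103.8,135.2,0,26]
    - [0,0,-80,115.7,137.9,0,26]
    - [0,0,-85,127.8,139.5,0,26]
    - [0,0,-90,140,140,0,26]
    - [0,0,-90,140,140,0,26]
    - [0,0,-90,140,140,0,26]

```text
t: 17.3
eef_pos: [477.5, 164.8, 63.5]
eef_rot: [[0.709, 0.705, 0.002], [0.705, -0.709, 0.001], [0.002, 0.001, -1.0]]
wrist_force: [-0.6, -0.4, -0.5]
width: 22.3
grip_force: 0.0
```

>>> drive_tool:
  steps:
    - [0,0,0,0,0,0,40]
    - [0,0,0,0,0,0,40]
    - [0,0,0,0,0,-30,40]
    - [0,0,0,0,0,-70,60]

```text
t: 17.7
eef_pos: [475.1, 164.1, 131.3]
eef_rot: [[0.707, 0.707, -0.005], [0.707, -0.707, -0.003], [-0.005, -0.001, -1.0]]
wrist_force: [0.8, 1.7, 1.5]
width: 47.9
grip_force: 0.0
```

```bash
python3 seat.py
```

```text
17.7 [475.1 164.1 131.3] [[0.707, 0.707, -0.005], [0.707, -0.707, -0.003], [-0.005, -0.001, -1.0]] w 47.9 gf 0.0 F [0.8 1.7 1.5] q [ 0.64  0.22 -0.2  -0.   -1.16  1.71]
box on seat [196. 151.] 201 (array([624.1, 171.7]), array([23. , 42.5]), 0.8) [624.4 171.8 103.7]
box on seat [197. 177.] 644 (array([563.7, 172.1]), array([75.5, 43.6]), 0.3) [565.6 171.5 104.1]
knob [266. 222.] 57 [465.3  21.6  56.8] 61.7
foot [266. 222.] 476 (array([465.1,  22. ]), array([55.8, 55. ]), 70.7) [464.8  21.6  20.8]
```

>>> drive_tool:
  steps:
    - [0,0,8,-30,26,0,60]
    - [0,0,16,-60,52,0,60]
    - [0,0,24,-90,78,0,60]
    - [0,0,32,-107,93,0,60]
    - [0,0,40,-107,93,0,60]
    - [0,0,45,-107,93,30,60]
    - [0,0,45,-107,93,70,60]
    - [0,0,45,-107,93,90,60]
    - [0,0,45,-107,93,102,60]
    - [0,0,45,-107,93,102,10]
    - [0,0,45,-107,93,102,10]
    - [0,0,45,-107,93,102,10]
    - [0,0,45,-107,93,102,10]
    - [0,0,45,-107,93,102,10]
  force: 40

```text
t: 19.15
eef_pos: [467.4, 23.6, 30.9]
eef_rot: [[1.0, 0.0, 0.001], [0.0, -1.0, 0.001], [0.001, -0.001, -1.0]]
wrist_force: [-0.2, 1.8, 1.7]
width: 20.6
grip_force: 39.4
```

>>> drive_tool:
  steps:
    - [0,0,0,0,0,-6,10]
    - [0,0,0,9,13,-6,10]
    - [0,0,0,18,27,-6,10]
    - [0,0,0,18,27,-6,10]
    - [0,0,0,18,27,0,10]
    - [0,0,0,18,27,0,10]
    - [0,0,0,18,27,0,60]
    - [0,0,0,18,27,0,60]
    - [0,0,0,18,27,0,60]
    - [0,0,0,18,27,-40,60]
    - [0,0,0,18,27,-85,100]
    - [0,0,0,18,40,-115,100]
    - [0,0,3,22,90,-115,100]
    - [0,0,6,26,140,-115,100]
    - [0,0,9,30,190,-115,100]
    - [0,0,13.5,33,240,-115,100]
    - [0,0,13.5,33,260,-115,100]
    - [0,0,13.5,33,260,-100,100]
    - [0,0,13.5,33,260,-100,100]

```text
t: 21.05
eef_pos: [498.6, -236.8, 128.2]
eef_rot: [[0.972, -0.235, -0.004], [-0.235, -0.972, 0.002], [-0.004, -0.001, -1.0]]
wrist_force: [-0.2, -0.1, -1.3]
width: 85.1
grip_force: 0.0
```

```bash
python3 seat.py
```

```text
21.05 [ 498.6 -236.8  128.2] [[0.972, -0.235, -0.004], [-0.235, -0.972, 0.002], [-0.004, -0.001, -1.0]] w 85.1 gf 0.0 F [-0.2 -0.1 -1.3] q [-0.16  0.31 -0.08 -0.   -1.18  1.49]
box on seat [196. 151.] 202 (array([624.1, 171.9]), array([22.6, 43. ]), 1.4) [624.4 171.9 103.5]
box on seat [197. 178.] 676 (array([563.4, 172.5]), array([43.8, 75.5]), 89.4) [563.8 172.  104.1]
knob [277. 214.] 60 [482.7  -5.1  56.7] 60.8
foot [277. 214.] 475 (array([482.8,  -5. ]), array([55.7, 55.1]), 70.7) [482.3  -5.   21. ]
```

>>> drive_tool:
  steps:
    - [0,0,0,1,0,35,100]
    - [0,0,0,1,0,60,100]
    - [0,0,0,1,0,67,100]
    - [0,0,0,1,0,67,60]
    - [0,0,0,1,0,67,60]
    - [0,0,0,1,0,67,60]
    - [0,0,0,1,0,67,60]

```text
t: 21.8
eef_pos: [502.4, -237.1, 65.0]
eef_rot: [[0.973, -0.233, 0.003], [-0.233, -0.973, -0.001], [0.003, 0.0, -1.0]]
wrist_force: [0.5, 2.8, 5.5]
width: 59.8
grip_force: 44.8
```

>>> drive_tool:
  steps:
    - [0,0,0,0,0,-4,60]
    - [0,0,-7,7,-2,-4,60]
    - [0,0,-13.5,13,-3,-4,60]
    - [0,0,-13.5,16.5,-4,-4,60]
    - [0,0,-13.5,16.5,-4,0,60]
    - [0,0,-13.5,16.5,-4,1,60]
    - [0,0,-13.5,16.5,-4,0,100]
    - [0,0,-13.5,16.5,-4,0,100]
    - [0,0,-13.5,16.5,-4,0,100]
    - [0,0,-13.5,16.5,-4,-35,100]
    - [0,0,-13.5,16.5,-4,-75,100]
    - [0,0,-13.5,-5,1,-75,40]
    - [0,0,-13.5,-26,6,-75,0]
    - [0,0,-13.5,-26,6,-75,0]
    - [0,0,-13.5,-26,6,-75,0]
    - [0,0,-13.5,-26,6,-75,0]

```text
t: 23.4
eef_pos: [474.8, -236.8, 138.0]
eef_rot: [[1.0, 0.0, -0.0], [0.0, -1.0, -0.0], [-0.0, 0.0, -1.0]]
wrist_force: [-0.5, -1.1, 0.2]
width: 12.4
grip_force: 0.0
```

>>> drive_tool:
  steps:
    - [0,0,0,0,0,20,0]
    - [0,0,0,0,0,37,0]
    - [0,0,0,10,0,37,0]
    - [0,0,0,18,0,37,0]
    - [0,0,0,26,0,37,0]
    - [0,0,0,34,0,37,0]
    - [0,0,0,42,0,37,0]
    - [0,0,0,50,0,37,0]
    - [0,0,0,58,0,37,0]
    - [0,0,0,66,0,37,0]
    - [0,0,0,74,0,37,0]
    - [0,0,0,82,0,37,0]
    - [0,0,0,82,0,37,0]
    - [0,0,0,50,0,-10,0]
    - [0,0,0,0,0,-15,0]
    - [0,0,0,-40,-50,-15,0]
    - [0,0,0,-70,-100,-15,50]
    - [0,0,0,-80,-140,-15,100]
    - [0,0,0,-80,-140,-15,100]

```text
t: 25.3
eef_pos: [392.1, -94.5, 153.7]
eef_rot: [[1.0, 0.002, 0.001], [0.002, -1.0, 0.001], [0.001, -0.001, -1.0]]
wrist_force: [0.4, 0.1, 0.1]
width: 43.4
grip_force: 0.0
```

```bash
python3 -c "
from l import *
st();p,d=lying(fn='t5.png')
import bx;bx.boxes(p,d)"
```

```text
25.3 [392.1 -94.5 153.7] [[1.0, 0.002, 0.001], [0.002, -1.0, 0.001], [0.001, -0.001, -1.0]] w 43.4 gf 0.0 F [0.4 0.1 0.1] q [ 0.16  0.   -0.39 -0.   -1.18  1.42]
[377. 176.] 1167 (array([ 567.6, -238.3]), array([ 61.5, 103.7]), 89.3) [ 567.  -237.8   51.4]
[437. 216.] 493 (array([ 470.2, -355.8]), array([39.3, 61.3]), 4.4) [ 470.1 -354.5  111.4]
```

Box B lies on the bed at (564,-238). Gripping it.

>>> drive_tool:
  steps:
    - [0,0,0,40,35,0,100]
    - [0,0,0,80,70,0,100]
    - [0,0,0,120,105,0,100]
    - [0,0,0,150,130,20,100]
    - [0,0,0,172,143.5,40,100]
    - [0,0,0,172,143.5,60,100]
    - [0,0,0,172,143.5,60,100]
    - [0,0,0,172,143.5,60,100]

```text
t: 26.15
eef_pos: [566.0, -240.6, 93.6]
eef_rot: [[1.0, 0.0, -0.001], [0.0, -1.0, -0.0], [-0.001, 0.0, -1.0]]
wrist_force: [0.0, -0.1, 0.5]
width: 85.2
grip_force: 0.0
```

>>> drive_tool:
  steps:
    - [0,0,0,0,0,40,100]
    - [0,0,0,0,0,65,100]
    - [0,0,0,0,0,75,100]
    - [0,0,0,0,0,75,60]
    - [0,0,0,0,0,75,60]
    - [0,0,0,0,0,75,60]
    - [0,0,0,0,0,75,60]
    - [0,0,0,0,0,50,60]
    - [0,0,0,0,0,10,60]
    - [0,0,0,0,0,-40,60]
    - [0,0,0,0,0,-60,60]
    - [0,0,0,0,0,-60,60]
  force: 60

```text
t: 27.35
eef_pos: [568.5, -241.0, 158.4]
eef_rot: [[1.0, 0.001, 0.009], [0.001, -1.0, -0.002], [0.009, 0.002, -1.0]]
wrist_force: [0.5, 0.0, -2.3]
width: 59.1
grip_force: 66.8
```

>>> drive_tool:
  steps:
    - [0,0,7,-8,-42,0,60]
    - [0,0,14,-16,-84,0,60]
    - [0,0,21,-24,-126,0,60]
    - [0,0,28,-32,-168,0,60]
    - [0,0,35,-40,-210,0,60]
    - [0,0,42,-48,-252,0,60]
    - [0,0,49,-56,-294,0,60]
    - [0,0,56,-64,-336,0,60]
    - [0,0,63,-72,-378,0,60]
    - [0,0,70,-80,-420,0,60]
    - [0,0,77,-86,-455,0,60]
    - [0,0,84,-91,-485,0,60]
    - [0,0,90,-91,-503,0,60]
    - [0,0,90,-91,-503,0,60]
    - [0,0,90,-91,-503,40,60]
    - [0,0,90,-91,-503,40,60]
    - [0,0,90,-91,-503,40,60]

```text
t: 29.05
eef_pos: [474.8, 261.5, 112.8]
eef_rot: [[0.001, -1.0, -0.002], [-1.0, -0.001, -0.002], [0.002, 0.002, -1.0]]
wrist_force: [0.1, 0.6, -1.2]
width: 59.0
grip_force: 66.5
```

```bash
python3 -c "
from m import *
st();p,d=snap('side','s6.png')
cv2.imwrite('pics/c6.png',cv2.resize(p[100:260,160:400,::-1],None,fx=3,fy=3))"
```

```text
29.05 [474.8 261.5 112.8] [[0.001, -1.0, -0.002], [-1.0, -0.001, -0.002], [0.002, 0.002, -1.0]] w 59.0 gf 66.5 F [ 0.1  0.6 -1.2] q [ 0.79  0.31 -0.13  0.   -1.14 -0.79]
```

View pics/c6.png

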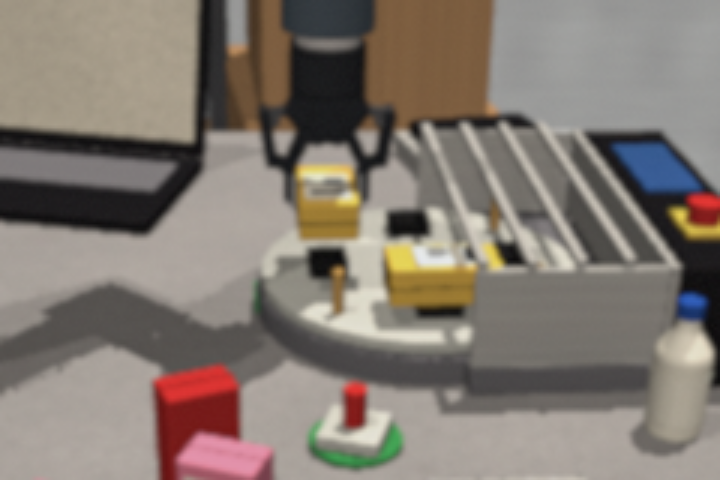

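Box A sits on its seat to the side, box B is over the front seat, and the puck is on the pad. Placing B, then turning the turret.

>>> drive_tool:
  steps:
    - [0,0,0,0,-1,20,60]
    - [0,0,0,0,-1,37,60]
    - [0,0,0,0,-1,41,60]
    - [0,0,0,0,-1,42,60]
    - [0,0,0,0,-1,41.5,75]
    - [0,0,0,0,-1,41.5,100]
    - [0,0,0,0,-1,41.5,100]
    - [0,0,0,0,-1,41.5,100]
    - [0,0,0,0,-1,10,100]
    - [0,0,0,0,-1,-25,100]
    - [0,0,-8,-20,-2,-25,60]
    - [0,0,-16,-40,-2,-25,26]
    - [0,0,-24,-60,-2,-25,26]
    - [0,0,-32,-80,-2,-25,26]
    - [0,0,-40,-100.5,-2,-25,26]
    - [0,0,-45,-100.5,-2,-20,26]
    - [0,0,-45,-100.5,-2,-10,26]
    - [0,0,-45,-100.5,-2,-10,26]

```text
t: 30.9
eef_pos: [476.2, 362.4, 121.3]
eef_rot: [[0.705, -0.709, -0.003], [-0.709, -0.705, -0.002], [-0.0, 0.004, -1.0]]
wrist_force: [0.0, 0.6, -0.4]
width: 22.1
grip_force: 0.0
```

```bash
python3 seat.py
```

```text
30.9 [476.2 362.4 121.3] [[0.705, -0.709, -0.003], [-0.709, -0.705, -0.002], [-0.0, 0.004, -1.0]] w 22.1 gf 0.0 F [ 0.   0.6 -0.4] q [ 0.91  0.41  0.04 -0.   -1.21 -0.13]
box on seat [196. 151.] 201 (array([623.8, 172. ]), array([43.2, 22.8]), 89.0) [624.3 171.8 103.6]
box on seat [197. 178.] 679 (array([563.5, 172.4]), array([43.3, 75.5]), 89.4) [563.7 171.9 104.1]
box on seat [157. 218.] 1358 (array([475.4, 261.1]), array([110.2,  59.7]), 89.2) [475.4 260.5 103.9]
knob [277. 214.] 60 [482.7  -5.1  56.7] 60.3
foot [277. 214.] 477 (array([482.8,  -5. ]), array([55.8, 55.1]), 70.7) [482.4  -5.1  20.9]
```

>>> drive_tool:
  steps:
    - [0,0,0,0,0,30,26]
    - [0,0,0,0,0,60,26]
    - [0,0,0,0,0,60,26]

```text
t: 31.25
eef_pos: [475.0, 360.7, 59.4]
eef_rot: [[0.705, -0.709, -0.006], [-0.709, -0.705, -0.006], [-0.0, 0.008, -1.0]]
wrist_force: [-0.2, -0.5, -1.0]
width: 22.2
grip_force: 0.0
```

>>> drive_tool:
  steps:
    - [0,0,-5,0.5,12.2,0,26]
    - [0,0,-10,2.1,24.3,0,26]
    - [0,0,-15,4.8,36.2,0,26]
    - [0,0,-20,8.4,47.9,0,26]
    - [0,0,-25,13.1,59.2,0,26]
    - [0,0,-30,18.8,70,0,26]
    - [0,0,-35,25.3,80.3,0,26]
    - [0,0,-40,32.8,90,0,26]
    - [0,0,-45,41,99,0,26]
    - [0,0,-50,50,107.2,0,26]
    - [0,0,-55,59.7,114.7,0,26]
    - [0,0,-60,70,121.2,0,26]
    - [0,0,-65,80.8,126.9,0,26]
    - [0,0,-70,92.1,131.6,0,26]
    - [0,0,-75,103.8,135.2,0,26]
    - [0,0,-80,115.7,137.9,0,26]
    - [0,0,-85,127.8,139.5,0,26]
    - [0,0,-90,140,140,0,26]
    - [0,0,-90,140,140,0,26]
    - [0,0,-90,140,140,0,26]

```text
t: 33.25
eef_pos: [478.0, 165.4, 64.6]
eef_rot: [[0.709, 0.705, 0.002], [0.705, -0.709, 0.001], [0.002, 0.001, -1.0]]
wrist_force: [-0.2, -0.4, -0.1]
width: 22.4
grip_force: 0.0
```

>>> drive_tool:
  steps:
    - [0,0,0,0,0,0,40]
    - [0,0,0,0,0,0,40]
    - [0,0,0,0,0,-30,40]
    - [0,0,0,0,0,-70,60]
    - [0,0,0,0,0,-70,100]
    - [0,0,0,0,0,-70,100]

```text
t: 33.85
eef_pos: [477.4, 166.0, 134.2]
eef_rot: [[0.707, 0.707, 0.002], [0.707, -0.707, 0.002], [0.002, 0.0, -1.0]]
wrist_force: [-0.3, 1.2, -0.2]
width: 76.1
grip_force: 0.0
```

```bash
python3 seat.py
```

```text
33.85 [477.4 166.  134.2] [[0.707, 0.707, 0.002], [0.707, -0.707, 0.002], [0.002, 0.0, -1.0]] w 76.1 gf 0.0 F [-0.3  1.2 -0.2] q [ 0.64  0.22 -0.19 -0.   -1.16  1.71]
box on seat [153. 128.] 773 (array([676.1, 269.3]), array([ 35.2, 111.5]), 0.4) [676.2 268.3 103.8]
box on seat [196. 151.] 180 (array([623.4, 172. ]), array([20.4, 43.3]), 2.1) [623.2 171.8 103.4]
box on seat [197. 177.] 647 (array([562.6, 172.5]), array([43.4, 78.1]), 89.2) [565.2 171.6 104.1]
knob [277. 214.] 60 [482.7  -5.1  57.2] 61.8
foot [277. 214.] 475 (array([482.8,  -4.9]), array([55.8, 55.1]), 70.7) [482.4  -5.1  20.9]
```

>>> drive_tool:
  steps:
    - [0,0,5,-32,31,0,100]
    - [0,0,10,-64,62,0,100]
    - [0,0,15,-96,93,0,100]
    - [0,0,20,-128,124,0,100]
    - [0,0,25,-160,155,0,100]
    - [0,0,30,-192,186,0,100]
    - [0,0,35,-224,217,0,100]
    - [0,0,40.7,-256,248,0,100]
    - [0,0,40.7,-288,280,0,100]
    - [0,0,40.7,-320,311,0,100]
    - [0,0,40.7,-350,340,0,100]
    - [0,0,40.7,-373.7,363.8,0,100]
    - [0,0,40.7,-373.7,363.8,6,100]
    - [0,0,40.7,-373.7,363.8,6,100]
    - [0,0,40.7,-373.7,363.8,6,100]

```text
t: 35.4
eef_pos: [470.0, -355.3, 126.3]
eef_rot: [[0.997, 0.076, -0.002], [0.076, -0.997, 0.001], [-0.002, -0.001, -1.0]]
wrist_force: [0.2, 0.9, -0.2]
width: 85.7
grip_force: 0.0
```

>>> drive_tool:
  steps:
    - [0,0,0,0,0,35,100]
    - [0,0,0,0,0,58,100]
    - [0,0,0,0,0,65,100]
    - [0,0,0,0,0,65,60]
    - [0,0,0,0,0,65,60]
    - [0,0,0,0,0,65,60]
    - [0,0,0,0,0,65,60]
  force: 40

```text
t: 36.1
eef_pos: [471.4, -356.3, 63.8]
eef_rot: [[0.997, 0.076, 0.003], [0.076, -0.997, -0.001], [0.002, 0.001, -1.0]]
wrist_force: [0.4, 2.5, 4.1]
width: 59.2
grip_force: 45.1
```

>>> drive_tool:
  steps:
    - [0,0,0,0,0,-4,60]
    - [0,0,4.3,12,1,-4,60]
    - [0,0,4.3,26,2,-4,60]
    - [0,0,4.3,38,3,-4,60]
    - [0,0,4.3,45.5,3.5,-4,60]
    - [0,0,4.3,45.5,3.5,0,60]
    - [0,0,4.3,45.5,3.5,1,60]
    - [0,0,4.3,45.5,3.5,0,100]
    - [0,0,4.3,45.5,3.5,0,100]
    - [0,0,4.3,45.5,3.5,0,100]
    - [0,0,4.3,45.5,3.5,-35,100]
    - [0,0,4.3,45.5,3.5,-75,100]
    - [0,0,4.3,24,2,-75,40]
    - [0,0,4.3,2,0,-75,0]
    - [0,0,4.3,2,0,-75,0]
    - [0,0,4.3,2,0,-75,0]
    - [0,0,4.3,2,0,-75,0]

```text
t: 37.8
eef_pos: [472.9, -356.1, 137.0]
eef_rot: [[1.0, 0.001, -0.0], [0.001, -1.0, -0.0], [-0.0, 0.0, -1.0]]
wrist_force: [-0.1, -0.3, -0.5]
width: 12.1
grip_force: 0.0
```

```bash
python3 -c "
from l import *
st();snap('top');p,d=snap('side','s7.png')
cv2.imwrite('pics/c7.png',cv2.resize(p[200:400,200:440,::-1],None,fx=3,fy=3))"
```

```text
37.8 [ 472.9 -356.1  137. ] [[1.0, 0.001, -0.0], [0.001, -1.0, -0.0], [-0.0, 0.0, -1.0]] w 12.1 gf 0.0 F [-0.1 -0.3 -0.5] q [-0.38  0.38  0.04  0.   -1.23  1.95]
```

View pics/c7.png

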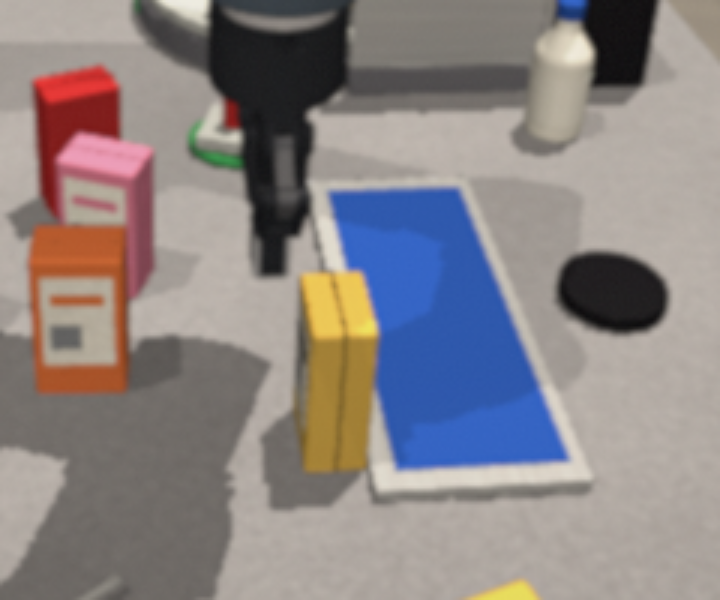

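Box C stands at the bed edge. Pushing it over.

>>> drive_tool:
  steps:
    - [0,0,0,0,0,20,0]
    - [0,0,0,0,0,37,0]
    - [0,0,0,10,0,37,0]
    - [0,0,0,18,0,37,0]
    - [0,0,0,26,0,37,0]
    - [0,0,0,34,0,37,0]
    - [0,0,0,42,0,37,0]
    - [0,0,0,50,0,37,0]
    - [0,0,0,58,0,37,0]
    - [0,0,0,66,0,37,0]
    - [0,0,0,74,0,37,0]
    - [0,0,0,82,0,37,0]
    - [0,0,0,82,0,37,0]
    - [0,0,0,50,0,-10,0]
    - [0,0,0,0,0,-15,0]
    - [0,0,0,-40,-50,-15,0]
    - [0,0,0,-70,-100,-15,50]
    - [0,0,0,-80,-140,-15,100]
    - [0,0,0,-80,-140,-15,100]

```text
t: 39.8
eef_pos: [389.9, -213.6, 152.7]
eef_rot: [[1.0, 0.001, 0.001], [0.001, -1.0, 0.001], [0.001, -0.001, -1.0]]
wrist_force: [0.9, 0.0, 0.2]
width: 43.7
grip_force: 0.0
```

```bash
python3 -c "
from l import *
st();p,d=lying(fn='t7.png')
import bx;bx.boxes(p,d)"
```

```text
39.8 [ 389.9 -213.6  152.7] [[1.0, 0.001, 0.001], [0.001, -1.0, 0.001], [0.001, -0.001, -1.0]] w 43.7 gf 0.0 F [0.9 0.  0.2] q [-0.15  0.09 -0.3  -0.   -1.18  1.72]
[428. 176.] 1147 (array([ 566.9, -356.7]), array([ 61.5, 102.1]), 89.9) [ 566.2 -355.8   51.7]
```

>>> drive_tool:
  steps:
    - [0,0,0,40,35,0,100]
    - [0,0,0,80,70,0,100]
    - [0,0,0,120,105,0,100]
    - [0,0,0,150,130,20,100]
    - [0,0,0,173,143,40,100]
    - [0,0,0,173,143,60,100]
    - [0,0,0,173,143,60,100]
    - [0,0,0,173,143,60,100]

```text
t: 40.65
eef_pos: [565.1, -359.5, 92.5]
eef_rot: [[1.0, 0.0, -0.001], [0.0, -1.0, -0.0], [-0.001, 0.0, -1.0]]
wrist_force: [-0.3, -0.1, 0.2]
width: 85.9
grip_force: 0.0
```

>>> drive_tool:
  steps:
    - [0,0,0,0,0,40,100]
    - [0,0,0,0,0,65,100]
    - [0,0,0,0,0,75,100]
    - [0,0,0,0,0,75,60]
    - [0,0,0,0,0,75,60]
    - [0,0,0,0,0,75,60]
    - [0,0,0,0,0,75,60]
    - [0,0,0,0,0,50,60]
    - [0,0,0,0,0,10,60]
    - [0,0,0,0,0,-40,60]
    - [0,0,0,0,0,-60,60]
    - [0,0,0,0,0,-60,60]
  force: 60

```text
t: 41.85
eef_pos: [567.3, -360.2, 157.5]
eef_rot: [[1.0, 0.001, 0.008], [0.001, -1.0, -0.004], [0.008, 0.004, -1.0]]
wrist_force: [-0.3, 0.8, -4.0]
width: 58.6
grip_force: 67.3
```

>>> drive_tool:
  steps:
    - [0,0,6,-6,-42,0,60]
    - [0,0,12,-12,-84,0,60]
    - [0,0,18,-18,-126,0,60]
    - [0,0,24,-24,-168,0,60]
    - [0,0,30,-30,-210,0,60]
    - [0,0,36,-36,-252,0,60]
    - [0,0,42,-42,-294,0,60]
    - [0,0,48,-48,-336,0,60]
    - [0,0,54,-54,-378,0,60]
    - [0,0,60,-60,-420,0,60]
    - [0,0,66,-66,-462,0,60]
    - [0,0,72,-72,-504,0,60]
    - [0,0,78,-78,-546,0,60]
    - [0,0,84,-84,-585,0,60]
    - [0,0,90,-90,-610,0,60]
    - [0,0,90,-90,-622,0,60]
    - [0,0,90,-90,-622,40,60]
    - [0,0,90,-90,-622,40,60]
    - [0,0,90,-90,-622,40,60]

```text
t: 43.75
eef_pos: [474.8, 261.6, 111.7]
eef_rot: [[0.001, -1.0, -0.002], [-1.0, -0.001, -0.003], [0.003, 0.002, -1.0]]
wrist_force: [0.5, 0.4, -2.1]
width: 59.0
grip_force: 67.1
```

```bash
python3 -c "
from m import *
st();p,d=snap('side','s8.png')
cv2.imwrite('pics/c8.png',cv2.resize(p[100:260,160:400,::-1],None,fx=3,fy=3))"
```

```text
43.75 [474.8 261.6 111.7] [[0.001, -1.0, -0.002], [-1.0, -0.001, -0.003], [0.003, 0.002, -1.0]] w 59.0 gf 67.1 F [ 0.5  0.4 -2.1] q [ 0.79  0.31 -0.13  0.   -1.13 -0.79]
```

View pics/c8.png

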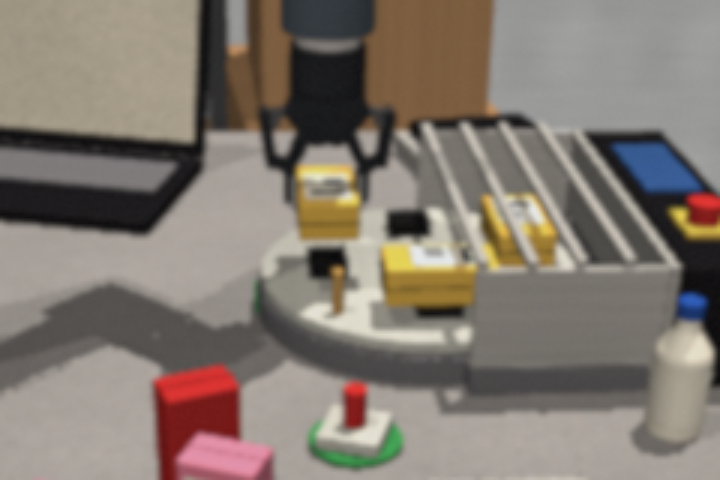

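Boxes A and B are seated, C is level over the front seat, and the puck is on the pad. Placing C.

>>> drive_tool:
  steps:
    - [0,0,0,0,-1,20,60]
    - [0,0,0,0,-1,36,60]
    - [0,0,0,0,-1,40,60]
    - [0,0,0,0,-1,41,60]
    - [0,0,0,0,-1,40.5,75]
    - [0,0,0,0,-1,40.5,100]
    - [0,0,0,0,-1,40.5,100]
    - [0,0,0,0,-1,40.5,100]
    - [0,0,0,0,-1,10,100]
    - [0,0,0,0,-1,-25,100]
    - [0,0,-8,-20,-2,-25,60]
    - [0,0,-16,-40,-2,-25,26]
    - [0,0,-24,-60,-2,-25,26]
    - [0,0,-32,-80,-2,-25,26]
    - [0,0,-40,-100.5,-2,-25,26]
    - [0,0,-45,-100.5,-2,-20,26]
    - [0,0,-45,-100.5,-2,-10,26]
    - [0,0,-45,-100.5,-2,-10,26]

```text
t: 45.6
eef_pos: [476.2, 362.6, 120.4]
eef_rot: [[0.705, -0.709, -0.003], [-0.709, -0.705, -0.002], [-0.0, 0.003, -1.0]]
wrist_force: [0.3, 0.3, -0.2]
width: 22.3
grip_force: 0.0
```

```bash
python3 seat.py
```

```text
45.6 [476.2 362.6 120.4] [[0.705, -0.709, -0.003], [-0.709, -0.705, -0.002], [-0.0, 0.003, -1.0]] w 22.3 gf 0.0 F [ 0.3  0.3 -0.2] q [ 0.91  0.41  0.04 -0.   -1.21 -0.13]
box on seat [153. 128.] 763 (array([675.8, 267.5]), array([ 35.7, 108.5]), 0.4) [676.1 267.4 103.8]
box on seat [197. 151.] 167 (array([622.9, 172.1]), array([20.2, 43.3]), 2.1) [622.7 171.4 103.5]
box on seat [197. 179.] 711 (array([562.4, 172.5]), array([43.5, 78.2]), 89.3) [562.  172.  104.1]
box on seat [156. 218.] 1357 (array([475.5, 261.2]), array([109.6,  59.8]), 89.5) [475.6 260.9 104. ]
knob [277. 214.] 58 [482.4  -5.   57.3] 63.2
foot [277. 214.] 471 (array([482.7,  -4.9]), array([55.8, 55. ]), 70.6) [482.5  -5.   20.9]
```

>>> drive_tool:
  steps:
    - [0,0,0,0,0,30,26]
    - [0,0,0,0,0,60,26]
    - [0,0,0,0,0,60,26]

```text
t: 45.95
eef_pos: [475.0, 360.9, 58.5]
eef_rot: [[0.705, -0.709, -0.006], [-0.709, -0.705, -0.005], [-0.0, 0.008, -1.0]]
wrist_force: [-1.3, -0.8, 0.4]
width: 22.4
grip_force: 0.0
```

>>> drive_tool:
  steps:
    - [0,0,-5,0.5,12.2,0,26]
    - [0,0,-10,2.1,24.3,0,26]
    - [0,0,-15,4.8,36.2,0,26]
    - [0,0,-20,8.4,47.9,0,26]
    - [0,0,-25,13.1,59.2,0,26]
    - [0,0,-30,18.8,70,0,26]
    - [0,0,-35,25.3,80.3,0,26]
    - [0,0,-40,32.8,90,0,26]
    - [0,0,-45,41,99,0,26]
    - [0,0,-50,50,107.2,0,26]
    - [0,0,-55,59.7,114.7,0,26]
    - [0,0,-60,70,121.2,0,26]
    - [0,0,-65,80.8,126.9,0,26]
    - [0,0,-70,92.1,131.6,0,26]
    - [0,0,-75,103.8,135.2,0,26]
    - [0,0,-80,115.7,137.9,0,26]
    - [0,0,-85,127.8,139.5,0,26]
    - [0,0,-90,140,140,0,26]
    - [0,0,-90,140,140,0,26]
    - [0,0,-90,140,140,0,26]

```text
t: 47.95
eef_pos: [478.0, 165.6, 63.6]
eef_rot: [[0.709, 0.705, 0.002], [0.705, -0.709, 0.001], [0.002, 0.001, -1.0]]
wrist_force: [-0.2, 0.3, -0.1]
width: 22.3
grip_force: 0.0
```

>>> drive_tool:
  steps:
    - [0,0,0,0,0,0,40]
    - [0,0,0,0,0,0,40]
    - [0,0,0,0,0,-30,40]
    - [0,0,0,0,0,-70,60]
    - [0,0,0,-40,0,-110,60]
    - [0,0,0,-80,0,-110,60]
    - [0,0,0,-110,0,-110,60]
    - [0,0,0,-110,0,-110,60]
    - [0,0,0,-110,0,-110,60]
    - [0,0,0,-110,0,-110,60]

```text
t: 48.95
eef_pos: [399.8, 88.1, 172.3]
eef_rot: [[0.707, 0.708, 0.0], [0.708, -0.707, -0.0], [0.0, 0.0, -1.0]]
wrist_force: [0.3, 0.0, -0.2]
width: 51.2
grip_force: 0.0
```

```bash
python3 seat.py; python3 -c "
from m import *
p,d=snap('top','t9.png')"
```

```text
48.95 [399.8  88.1 172.3] [[0.707, 0.708, 0.0], [0.708, -0.707, -0.0], [0.0, 0.0, -1.0]] w 51.2 gf 0.0 F [ 0.3  0.  -0.2] q [ 0.6   0.   -0.34  0.   -1.23  1.75]
box on seat [155. 128.] 770 (array([676.5, 265.1]), array([ 35.7, 109.9]), 0.7) [676.2 264.4 104. ]
box on seat [197. 151.] 171 (array([623., 172.]), array([20. , 43.2]), 1.6) [622.7 171.3 103.6]
box on seat [110. 155.] 167 (array([618.7, 363.4]), array([60.1, 12.1]), 89.1) [618.6 362.5 102.9]
box on seat [197. 179.] 713 (array([562.2, 172.4]), array([43.4, 78. ]), 89.5) [562.  172.1 104. ]
box on seat [110. 182.] 1054 (array([558.2, 363.4]), array([84.1, 59.9]), 0.1) [558.4 362.2 103.6]
knob [277. 214.] 60 [482.7  -5.1  57. ] 61.3
foot [277. 214.] 471 (array([482.8,  -4.9]), array([55.9, 55. ]), 70.7) [482.2  -5.2  20.9]
```

View pics/t9.png

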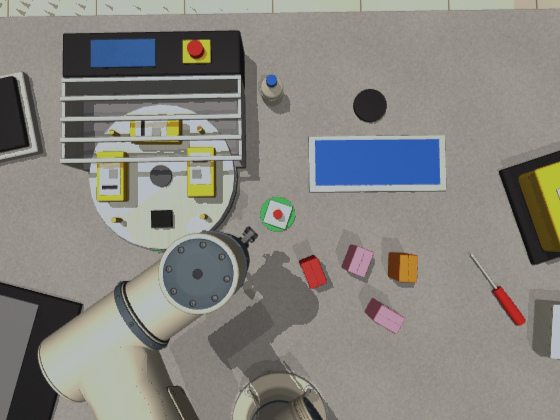

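All three boxes lie label up, at (111,176), (160,131) and (201,172). The front seat at (161,219) is empty and the puck is on the pad at (278,214).

```bash
python3 -c "
from station import job_done
print(job_done())"
```

```text
the job is handed in; nothing more can be done
None
```

I handed the job in at about 49 s; the hand-in returned no verdict. In the last picture all three boxes lie label up on their own seats within about 5 mm, the front seat is empty, and the puck is on its pad (re-placed once after being knocked aside).

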